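Tighten the hold-down nut at the bottom of a carving post

ROBOT

A 6-joint arm with a two-finger parallel gripper is mounted at the origin on a cart in front of the work surface, level with it; the furniture and walls round the work are solid. World frame = base frame: x ahead of the robot, y to its left, z up, the work surface at z = 0. Lengths are in mm, angles in rad, forces in N, time in s.
With the tool pointing down it reaches from about 350 to 875 mm from the base axis. Payload 4.2 kg.
Tool frame: the origin (TCP) lies between the finger pads; the fingertips stand 8 mm ahead of it and the grasp point (between the pads) lies 11 mm behind it (manip.nose_length is the distance from the TCP to the fingertips, in mm); z points along the fingers, y is the line along which they close (so a half turn about z gives the same grasp; the last joint's range is limited). The gripper opens to 85 mm and grips with 20 to 120 N. Pads are 22 mm wide; open, the fingers measure 114 mm over their backs; the gripper's body (76 mm by 85 mm) begins 54 mm behind the grasp point. The pads swing forward as they close: fully open they stand 13 mm farther back than shut.
Start: joints at [-1.055, 0.385, 0.008, 0, -1.194, -0.259], TCP at [158.759, -604.479, 239.312] pointing down, gripper open.
Joint ranges: [-3.14, 3.14], [-1.21, 2.06], [-1.07, 1.41], [-3.16, 2.05], [-2.99, -0.16], [-3.1, 3.1]. Speed limits (rad/s): [2.79, 2.79, 3.14, 3.14, 3.14, 3.14].

INTERFACE

Orientations are given as a rotation vector (axis times angle).
In Python, from station import state, snapshot, ticket, manip gives the robot as it stands.
- The arm moves only by the tool carry_out, never from a script. Its argument "rows" is a list of rows, each a list of 7 numbers: the opening, from -1 (shut) to 1 (fully open), so that 0 is half open, then the shift along the world's x, y, z in cm, then the turn, a rotation vector about the world's x, y, z in rad. In form: [[fingers, dx, dy, dz, ax, ay, az], ...]. A call has 1 to 20 rows; each row is the pose to reach, as a shift and turn from the pose commanded when the call began; what a row does not reach only later rows make up. A row lasts 1/12 s, in which the tool goes at most 41.7 mm and 7.16 degrees, less where a joint would pass 70% of its speed; a pose out of reach is approached as far as the arm can. A call with a gripper value outside its range is refused whole. The fingers move at their own pace and stop on an object; "newtons" is the grip in N (left out, the last holds). Time passes only in rows, so rows that repeat a pose let the fingers close. It gives the time, the measured TCP pose, the force, the opening and the grip force at its end, in the units of the state.
- state(): the state, without advancing time (a new reading comes with each control period).
- snapshot(name): name is "side" or "top" or "wrist"; returns a dict with "img" (480x640x3 uint8, red, green, blue), "fx", "fy", "cx", "cy" (pixels), "dist_coeffs" ([k1, k2, p1, p2, k3] as OpenCV has them; the pictures are not rectified), "camera_from_world" (4x4, takes a point from world to camera coordinates). Camera axes: x right, y down, z forward; pixel columns grow to the right and rows downward; lengths in mm; the calibration is good to about 2 mm. A picture is of the moment at which its call begins. There is no depth.
- ticket.sign_off(): hands the job in; it is judged then, once.
The state is a dict: "time_s": time; "q": joint angles; "qvel": joint speeds; "tau": joint torques, N m; "position": TCP position; "eef_rot": TCP orientation; "force": force on the tool from outside, world axes, zero at the start; "torque": the same for the moment, N m; "width": opening from 0.0 (shut) to 1.0 (fully open); "gripper_force": force on a finger pad.
Only numpy, scipy, OpenCV 4.12 (cv2) and the standard library are available. Lean on these libraries where they do the work, as an engineer would, in place of code of your own. Each camera call takes 0.05 s, during which the arm holds its last target. There are 200 camera calls.

TASK

Take the big T-handled socket wrench from its wooden stand, lower it into the hollow grey post on the bench and work its socket fully down over the square nut at the bottom, feeling for the flats and pressing only gently so that the nut's corners are not burred. Turn the nut clockwise until it bites, then about an eighth of a turn further and no more. Then pull the wrench out and stand it back upright, right down in its own hole in the stand, leaving everything else on the bench where it is.

Things in the scene. Friction and masses are not known exactly. Their poses are not given: they have to be found in the camera images.
- wrench: The big T-handled steel socket wrench, about 350 g, loose, upright in its hole in the wooden stand. Origin: centre of the socket's open mouth, its lowest point; z runs up the shank, x along the T-handle. Socket 43 mm in outer diameter up to 46 mm above the mouth, then a 14 mm shank. The mouth is a square hole 25.5 mm across the flats, 28 mm deep, flats facing x and y.
- wrench_grip (a point): Centre of the big wrench's black T-handle, 140 mm above its mouth: a flat-sided bar 104 mm long (x), 18 mm thick (y), 24 mm high (z), the same both ways round. A grip of about 60 N holds it firmly, lifting and turning. Axes as those of the wrench.
- post: Hollow grey cast post (a carving stand) fixed to the bench: round foot 124 mm wide, barrel 68 mm in outer diameter with a bright threaded nose. Origin: centre of its underside on the bench, z up. The wrench must never press down on the top corners of the nut inside it with more than 40 N, which burrs them; 4 to 8 N are enough to find the flats without dragging the nut round.
- post_rim (a point): Centre of the post's open mouth, 105 mm above the bench. Below it a bore 48 mm in diameter and 90 mm deep, at whose bottom, on the axis, stands the square nut.
- post_floor (a point): Foot of the nut, on the axis, 15 mm above the bench; the wrench's origin comes here when its socket is fully down. Square nut 24 mm across flats (its top 5 mm slightly slimmer), 15 mm high, with a 16 mm stud end on top. Where its flats point is random and not reported: the socket (four positions, +-3.5 degrees) must be felt on. On the corners its mouth is 13 mm above this point, caught on the crown 10 mm.
- washer (a joint): How far the nut is tightened past its bite on the spring washer, rad; 0 at the start. First the nut turns clockwise (from above) by an unknown 0.2 to 1.3 rad against 0.18 N m; then it bites: turning takes 0.36 N m plus 0.35 N m per rad of this value, of which held still only the 0.35 may remain. Let go, it springs back to 1.03 at most. An eighth of a turn is 0.79; 0.45 to 1.15 is good, more fails.
- rack: Fixed wooden stand for the wrenches, a block 85 mm (x) by 140 mm (y) by 60 mm high, with two blind holes 45 mm deep: a 47 mm hole for the big wrench at y = +30 mm and a 27 mm hole for the small one at y = -36 mm. Origin: centre of its underside; z up.
- rack_hole (a point): Centre of the floor of the big hole in the stand, 15 mm above the bench, where the big wrench's origin is when it stands home. z up.
- small_wrench: A smaller T-handled socket wrench, not needed, standing in the small hole of the stand: handle 80 mm long, centred 95 mm above its mouth (its origin), so its top is 119 mm above the bench. Leave it there.
- faceplate: Grey lathe faceplate, 76 mm wide, 28 mm high, lying on the bench beyond the post. Leave it.
- finial_1: Dark red turned finial, 77 mm, lying on the bench. Leave it.
- hex_bolt_3: Black hexagon bolt, 53 mm, standing on its head in front. Leave it.
- wax_tin: Flat round tin, 70 mm, on the left of the bench. Leave it.
Not all that is in view belongs to the job. What is shaped like the wrench but red is not meant.

How it is judged (in metres and radians):
On the way, in this order (a step that is already met when the one before it is completed fails the run):
1. the socket of the big wrench is down over the nut (mouth no more than 7 mm above the foot of the nut, within 3 mm of the axis) (z of wrench in the frame of post_floor below 0.007 m and horizontal distance between wrench and post_floor below 0.003 m), for 0.2 s.
2. the nut is tightened at least 0.45 rad past its bite (value of joint washer above 0.45 rad), for 0.2 s.
At the end, for the whole second after the job is handed in: The nut stands tightened 0.45 to 1.15 rad past its bite; the big wrench stands at rest upright (within 0.1 rad) in its own hole of the stand, mouth within 5 mm of the hole's floor; the small wrench still stands in its hole (value of joint washer between 0.45 and 1.15 rad and horizontal distance between wrench and rack_hole below 0.006 m and z of wrench in the frame of rack_hole below 0.005 m and angle between wrench's own z axis and vertical below 0.1 rad and linear speed of wrench below 0.02 m/s and angle between small_wrench's own z axis and vertical below 0.15 rad); the robot touches nothing.
It fails at once if the nut is overtightened (more than 1.15 rad past its bite) (value of joint washer above 1.15 rad).
It fails at once if the wrench presses on the top corners of the nut with more than 40 N (contact force between wrench and nut_c1 above 40 N).
It fails at once if another thing is moved by more than 30 mm (distance of any of small_wrench, faceplate, finial_1, hex_bolt_3, wax_tin from where it was at the start of the episode above 0.03 m).
It also fails if it takes over 72 s, if anything falls off the work surface, if the arm or the gripper's body presses on something with over 40 N, if the wrist force passes 120 N, or if a joint passes its speed limit or range.

## Working session

There is one attempt and no reset: what is moved stays moved. The work goes in short steps, Python scripts to look and compute and a tool call to move; the robot and the scene stay as the last step left them, time stands still between calls to the robot, and variables do not carry over. Pictures are saved under pics/ and viewed, at most 10 in all, crops included, and the job is handed in when it is done.

Besides the shell and the picture viewer there is one more tool, called as name(argument=value, ...), one argument or row to a line, values as JSON. carry_out: Moves the arm, as the interface text tells. Its arguments: {"type":"object","properties":{"rows":{"type":"array","items":{"type":"array","items":{"type":"number"}}},"newtons":{"type":"number"}},"required":["rows"]}

```bash
mkdir -p pics; cat > h.py <<'E'
import numpy as np, cv2
from station import state, snapshot, ticket, manip
def save(n,s): cv2.imwrite(f'pics/{n}.png', s['img'][:,:,::-1])
def K(s): return np.array([[s['fx'],0,s['cx']],[0,s['fy'],s['cy']],[0,0,1.]]), np.array(s['dist_coeffs'],float)
def ray(s,u,v):
    k,d=K(s); p=cv2.undistortPoints(np.array([[[u,v]]],float),k,d)[0,0]
    T=np.array(s['camera_from_world']); R,t=T[:3,:3],T[:3,3]
    return -R.T@t, R.T@np.array([p[0],p[1],1.])
def onz(s,u,v,z):
    c,r=ray(s,u,v); return c+r*(z-c[2])/r[2]
def proj(s,P):
    k,d=K(s); T=np.array(s['camera_from_world'])
    return cv2.projectPoints(np.array(P,float).reshape(-1,1,3),cv2.Rodrigues(T[:3,:3])[0],T[:3,3],k,d)[0].reshape(-1,2)
E
python3 - <<'E'
from h import *
st=state(); print(st)
a=snapshot('top'); b=snapshot('side'); save('top0',a); save('side0',b)
for s in(a,b): print(ray(s,320,240), s['fx'])
E
```

```text
{'time_s': 0.0, 'q': array([-1.05539088e+00,  3.85534621e-01,  6.60874904e-03, -4.61545722e-04,
       -1.19405696e+00, -2.58573727e-01]), 'qvel': array([ 3.27957127e-04, -1.65259959e-04, -2.03514674e-03, -1.62835352e-04,
       -6.03959926e-06, -4.95569084e-04]), 'tau': array([ 2.01198541e-04, -3.92284262e+01,  1.88404620e+01,  4.18644503e+00,
       -4.55555783e-03, -9.56405387e-06]), 'position': array([ 158.59952171, -603.93472129,  238.23371775]), 'eef_rot': array([ 0.40200218, -3.11533278, -0.00343441]), 'force': array([ 0.30388342,  0.49249113, -0.14955498]), 'torque': array([ 0.03275771,  0.00264269, -0.01054989]), 'gripper_force': 0.0, 'width': 1.002181157377774}
(array([ 485.47967338,   33.06240257, 1193.08042901]), array([ 0.11849103,  0.02623093, -0.9927449 ])) 518.9956556881862
(array([ 520.02013118, -613.62743232,  650.56890741]), array([ 0.10870095,  0.78042949, -0.61576094])) 457.4122852162387
```

View pics/top0.png

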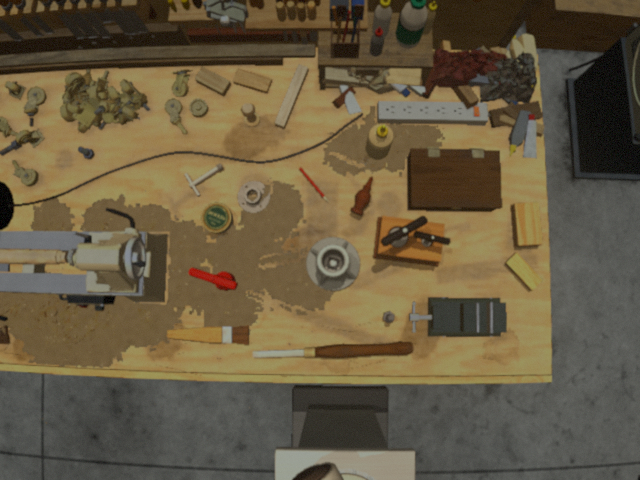

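View pics/side0.png

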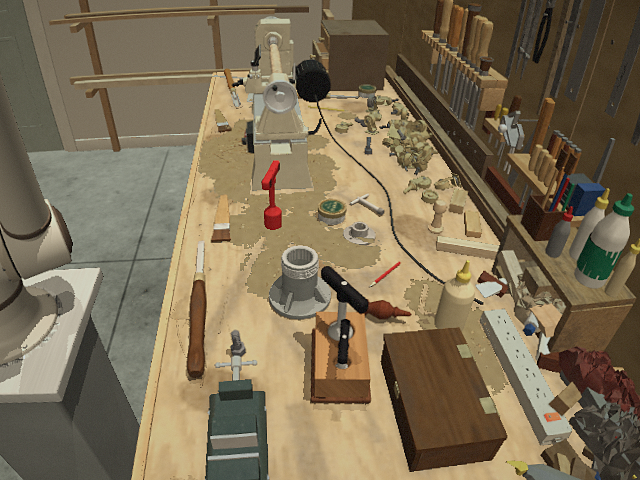

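Top: post bore at about (333,262), rack around (410,242), big black handle at (404,233), small handle at (432,238); the red decoy is at (213,278). The side view confirms it.

```bash
python3 - <<'E'
from h import *
a=snapshot('top'); b=snapshot('side')
c=cv2.resize(a['img'][205:295,300:460],None,fx=5,fy=5,interpolation=cv2.INTER_CUBIC)
d=cv2.resize(b['img'][230:410,250:400],None,fx=3,fy=3,interpolation=cv2.INTER_CUBIC)
cv2.imwrite('pics/c_top.png',c[:,:,::-1]); cv2.imwrite('pics/c_side.png',d[:,:,::-1])
g=a['img'].max(2); m=np.zeros_like(g); m[210:252,375:455]=(g[210:252,375:455]<60)
n,l,s,ce=cv2.connectedComponentsWithStats(m)
for i in range(1,n):
    if s[i,4]>30: print(s[i],ce[i],cv2.minAreaRect(np.argwhere(l==i)[:,::-1].astype(np.float32)))
E
```

```text
[382 217  45  28 342] [403.34502924 231.13157895] ((404.0190734863281, 231.03500366210938), (9.177999496459961, 49.16215896606445), 61.38954162597656)
[414 232  35  12 182] [430.21428571 237.64835165] ((430.79412841796875, 238.82354736328125), (34.92512893676758, 8.00367546081543), 14.03624439239502)
```

View pics/c_top.png

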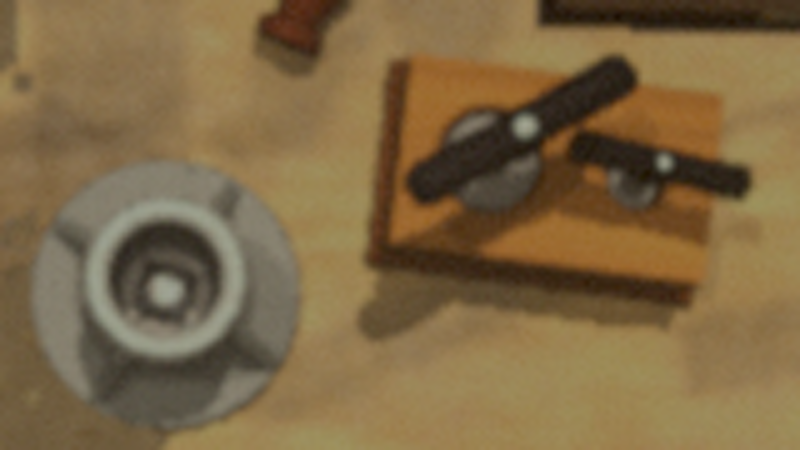

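View pics/c_side.png

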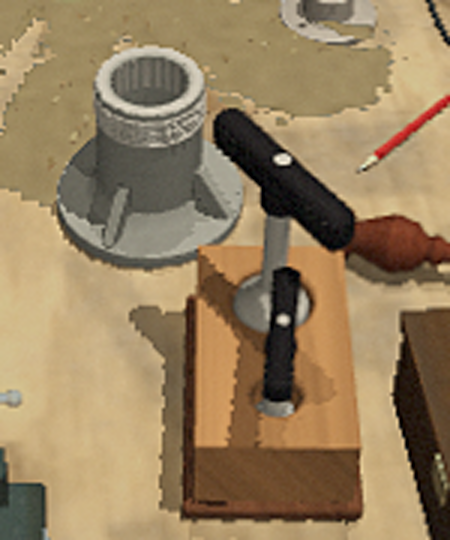

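```bash
python3 - <<'E'
from h import *
a=snapshot('top'); b=snapshot('side')
T=lambda x,y:((x+.5)/5-.5+300,(y+.5)/5-.5+205); S=lambda x,y:((x+.5)/3-.5+250,(y+.5)/3-.5+230)
def tri(p,q):
    c1,r1=ray(a,*p);c2,r2=ray(b,*q);A=np.c_[r1,-r2];t=np.linalg.lstsq(A,c2-c1,rcond=None)[0]
    return c1+r1*t[0],c2+r2*t[1]
print('dot',tri(T(525,126),S(283,159)),onz(a,*T(525,126),167))
print('sdot',tri(T(665,162),S(283,320)),onz(a,*T(665,162),119))
print('ends',onz(a,*T(421,186),155),onz(a,*T(624,72),155), onz(a,*T(410,186),167))
print('small ends',onz(a,*T(580,145),110),onz(a,*T(742,182),110))
print('rim top',onz(a,*T(164.5,278),105),'rim side',onz(b,*S(151,83),105))
print('foot',onz(a,*T(166,295),8),'stud',onz(a,*T(167,290),40))
for p in [(407,57),(722,97),(705,285),(388,246)]: print('rack',onz(a,*T(*p),60))
for p in [(199,247),(344,250),(357,447),(194,447)]: print('rackS',onz(b,*S(*p),60))
E
```

```text
dot (array([ 630.47431203, -108.76055647,  166.09380879]), array([ 629.83182974, -108.7140441 ,  165.99667704])) [ 630.34637184 -108.6354149   167.        ]
sdot (array([ 622.76218637, -174.36818722,  117.80925472]), array([ 622.24818091, -174.33575833,  117.73737453])) [ 622.610161   -174.13848052  119.        ]
ends [607.14155162 -68.09745726 155.        ] [ 654.66596275 -150.85172649  155.        ] [605.68682161 -62.53791368 167.        ]
small ends [ 630.57564015 -139.78724908  110.        ] [ 615.62202929 -208.64696049  110.        ]
rim top [572.87106968  34.94176184 105.        ] rim side [573.38343093  29.45116233 105.        ]
foot [572.86664763  34.33589935   8.        ] stud [572.74396932  33.88093497  40.        ]
rack [675.67382882 -71.2006291   60.        ]
rack [ 659.50026364 -211.41249887   60.        ]
rack [ 575.83310384 -202.73126017   60.        ]
rack [591.62085212 -62.85659475  60.        ]
rackS [593.11027366 -67.62404052  60.        ]
rackS [677.21523373 -78.13536879  60.        ]
rackS [ 657.82723863 -213.53366611   60.        ]
rackS [ 575.13463581 -204.94899851   60.        ]
```

Wrench is at about (630,-108.7) with its handle at -60.5°, and the post axis is at about (572.8,34.6). I'll move above the handle.

carry_out(
  rows=[
    [1, 2, 2.1, 0, 0, 0, 0.08],
    [1, 5, 5.2, 0, 0, 0, 0.2],
    [1, 8, 8.4, 0, 0, 0, 0.32],
    [1, 11, 11.5, 0, 0, 0, 0.44],
    [1, 14, 14.7, 0, 0, 0, 0.56],
    [1, 17, 17.8, 0, 0, 0, 0.68],
    [1, 20, 21, 0, 0, 0, 0.8],
    [1, 23, 24.2, 0, 0, 0, 0.91],
    [1, 26, 27.3, 0, 0, 0, 1.03],
    [1, 29, 30.5, 0, 0, 0, 1.15],
    [1, 32, 33.6, 0, 0, 0, 1.27],
    [1, 35, 36.8, 0, 0, 0, 1.38],
    [1, 38, 40, 0, 0, 0, 1.5],
    [1, 41, 43.1, 0, 0, 0, 1.62],
    [1, 44, 46.3, 0, 0, 0, 1.74],
    [1, 46, 48.4, 0, 0, 0, 1.8],
    [1, 47.15, 49.58, -0.5, 0, 0, 1.83],
    [1, 47.15, 49.58, -0.9, 0, 0, 1.83],
    [1, 47.15, 49.58, -0.9, 0, 0, 1.83],
    [1, 47.15, 49.58, -0.9, 0, 0, 1.83],
  ],
)

```text
time_s: 1.97
position: [629.8, -108.7, 229.7]
eef_rot: [2.714, -1.581, -0.002]
force: [-0.2, 0.2, -0.0]
width: 0.998
gripper_force: 0.0
```

```bash
python3 - <<'E'
from h import *
s=state(); print(s['time_s'],s['position'],s['eef_rot'],s['q'],s['force'])
from scipy.spatial.transform import Rotation as R
print(R.from_rotvec(s['eef_rot']).as_matrix())
w=snapshot('wrist'); save('w1',w)
print(proj(w,[[630.3,-108.7,167],[572.8,34.6,105]]))
E
```

```text
1.9667 [ 629.8106796  -108.69072945  229.72166358] [ 2.71391239e+00 -1.58053832e+00 -2.07849290e-03] [ 8.18417884e-02  4.15811993e-01  3.19888474e-02  5.29503713e-05
 -1.18862144e+00  4.34203517e-01] [-0.19283048  0.17302189 -0.04834375]
[[ 4.93460980e-01 -8.69766391e-01 -1.63872126e-03]
 [-8.69767693e-01 -4.93461373e-01 -1.83711428e-04]
 [-6.48859617e-04  1.51596123e-03 -9.99998640e-01]]
[[309.21703312 268.00839413]
 [283.14684394 430.69661683]]
```

View pics/w1.png

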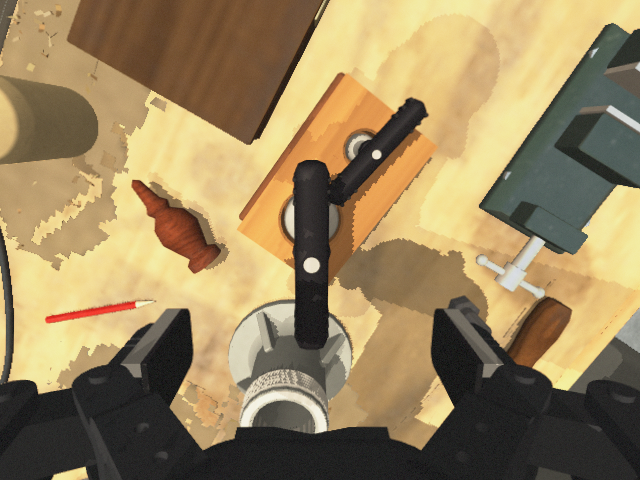

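Wrist view: handle dot at (311,265), within 2 px of the prediction. The handle is aligned with the fingers and the post rim is near (284,429), also as predicted. Descending to grip.

carry_out(
  rows=[
    [1, 0, 0, -2, 0, 0, 0],
    [1, 0, 0, -4.5, 0, 0, 0],
    [1, 0, 0, -6.5, 0, 0, 0],
    [1, 0, 0, -8, 0, 0, 0],
    [1, 0, 0, -8.6, 0, 0, 0],
    [1, 0, 0, -8.6, 0, 0, 0],
    [-1, 0, 0, -8.6, 0, 0, 0],
    [-1, 0, 0, -8.6, 0, 0, 0],
    [-1, 0, 0, -8.6, 0, 0, 0],
    [-1, 0, 0, -8.6, 0, 0, 0],
    [-1, 0, 0, -8.6, 0, 0, 0],
    [-1, 0, 0, -8.6, 0, 0, 0],
    [-1, 0, 0, -8.6, 0, 0, 0],
    [-1, 0, 0, -8.6, 0, 0, 0],
    [-1, 0, 0, -8.6, 0, 0, 0],
    [-1, 0, 0, -8.6, 0, 0, 0],
  ],
  newtons=70,
)

```text
time_s: 3.35
position: [630.6, -108.8, 145.1]
eef_rot: [-2.715, 1.581, -0.002]
force: [-0.9, -0.9, 4.0]
width: 0.192
gripper_force: 69.3
```

carry_out(
  rows=[
    [-1, 0, 0, 0.5, 0, 0, 0],
    [-1, 0, 0, 1.5, 0, 0, 0],
    [-1, 0, 0, 3, 0, 0, 0],
    [-1, 0, 0, 5, 0, 0, 0],
    [-1, 0, 0, 7, 0, 0, 0],
    [-1, 0, 0, 9, 0, 0, 0],
    [-1, 0, 0, 10.5, 0, 0, 0],
    [-1, 0, 0, 11, 0, 0, 0],
    [-1, 0, 0, 11, 0, 0, 0],
    [-1, 0, 0, 11, 0, 0, 0],
  ],
)

```text
time_s: 4.18
position: [629.4, -108.4, 253.0]
eef_rot: [2.714, -1.581, -0.004]
force: [-0.9, -0.1, -3.8]
width: 0.197
gripper_force: 68.8
```

```bash
python3 - <<'E'
from h import *
s=state(); print(s['time_s'],s['position'],s['eef_rot'],s['q'][5],s['force'],s['torque'],s['width'])
b=snapshot('side');a=snapshot('top');save('side2',b);save('top2',a)
z=np.hstack([cv2.resize(b['img'][180:400,260:400],None,fx=2.5,fy=2.5),cv2.resize(a['img'][190:300,310:450],(420,330))][:1])
z2=cv2.resize(a['img'][200:300,320:460],(448,320))
o=np.zeros((550,800,3),np.uint8);o[:550,:350]=z[:550];o[:320,350:798]=z2
cv2.imwrite('pics/c2.png',o[:,:,::-1])
E
```

```text
4.1833 [ 629.44504355 -108.40390307  253.00934456] [ 2.71404675 -1.5813197  -0.0041114 ] 0.43425193439710913 [-0.94725267 -0.101622   -3.81005821] [-0.01600279  0.02874864 -0.03374684] 0.1973630563577239
```

View pics/c2.png

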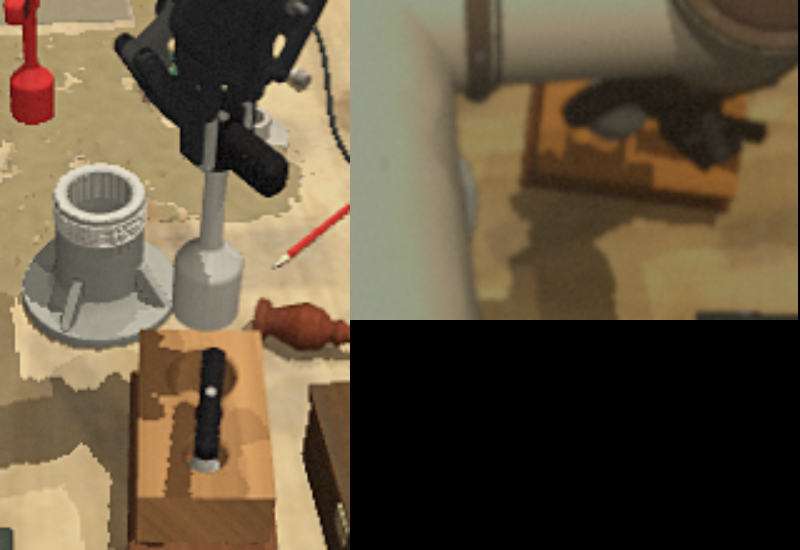

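Wrench lifted upright and cleanly. Now over the post, turning +60° on the way to give the last joint clockwise room.

carry_out(
  rows=[
    [-1, -0.4, 1, 0, 0, 0, 0.08],
    [-1, -1, 2.5, 0, 0, 0, 0.19],
    [-1, -1.8, 4.5, 0, 0, 0, 0.3],
    [-1, -2.6, 6.5, 0, 0, 0, 0.42],
    [-1, -3.4, 8.5, 0, 0, 0, 0.54],
    [-1, -4.2, 10.5, 0, 0, 0, 0.66],
    [-1, -4.9, 12.3, 0, 0, 0, 0.78],
    [-1, -5.4, 13.6, 0, 0, 0, 0.9],
    [-1, -5.66, 14.29, 0, 0, 0, 1],
    [-1, -5.66, 14.29, 0, 0, 0, 1.05],
    [-1, -5.66, 14.29, 0, 0, 0, 1.05],
    [-1, -5.66, 14.29, -0.6, 0, 0, 1.05],
    [-1, -5.66, 14.29, -0.6, 0, 0, 1.05],
    [-1, -5.66, 14.29, -0.6, 0, 0, 1.05],
  ],
)

```text
time_s: 5.45
position: [573.2, 33.8, 247.1]
eef_rot: [3.141, -0.01, -0.004]
force: [-0.0, 0.3, -2.8]
width: 0.2
gripper_force: 68.7
```

```bash
python3 - <<'E'
from h import *
s=state(); print(s['time_s'],s['position'],s['eef_rot'],s['q'],s['force'],s['torque'],s['width'])
b=snapshot('side');w=snapshot('wrist')
print(proj(b,[[572.8,34.5,105],[572.8,34.5,117],[572.8,34.5,163]]))
o=np.zeros((600,800,3),np.uint8);o[:600,:400]=cv2.resize(b['img'][180:330,250:350],(400,600),interpolation=cv2.INTER_CUBIC);o[:300,400:]=cv2.resize(w['img'],(400,300))
cv2.imwrite('pics/c3.png',o[:,:,::-1])
E
```

```text
5.45 [573.18449943  33.76369431 247.10871646] [ 3.14094223 -0.00981754 -0.00377538] [ 3.40759715e-01  2.94180091e-01 -1.06162926e-01 -2.32922210e-04
 -1.17292989e+00  1.22387581e+00] [-0.03485468  0.3009988  -2.84026931] [-0.02178577 -0.02652339 -0.0042063 ] 0.19963502422502635
[[299.45658155 255.5991102 ]
 [299.43942428 250.59501937]
 [299.37582374 230.56160883]]
```

View pics/c3.png

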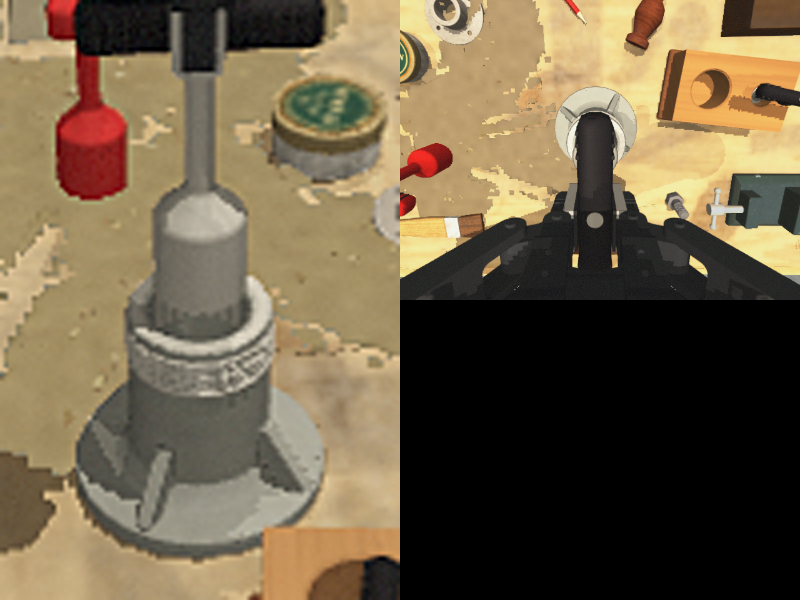

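Socket centred over the bore: side-view socket edges 153–248, rim edges 126–273. Lowering carefully.

carry_out(
  rows=[
    [-1, -0.03, 0.06, -0.4, 0, 0, 0],
    [-1, -0.03, 0.06, -0.8, 0, 0, 0],
    [-1, -0.03, 0.06, -1.1, 0, 0, 0],
    [-1, -0.03, 0.06, -1.4, 0, 0, 0],
    [-1, -0.03, 0.06, -1.7, 0, 0, 0],
    [-1, -0.03, 0.06, -2, 0, 0, 0],
    [-1, -0.03, 0.06, -2, 0, 0, 0],
  ],
)

```text
time_s: 6.13
position: [572.9, 34.8, 227.4]
eef_rot: [3.141, -0.008, -0.003]
force: [0.5, -0.4, -4.2]
width: 0.197
gripper_force: 68.8
```

carry_out(
  rows=[
    [-1, 0, 0, -0.8, 0, 0, 0],
    [-1, 0, 0, -1.8, 0, 0, 0],
    [-1, 0, 0, -2.8, 0, 0, 0],
    [-1, 0, 0, -3.8, 0, 0, 0],
    [-1, 0, 0, -4.6, 0, 0, 0],
    [-1, 0, 0, -5.4, 0, 0, 0],
    [-1, 0, 0, -5.9, 0, 0, 0],
    [-1, 0, 0, -6.2, 0, 0, 0],
    [-1, 0, 0, -6.2, 0, 0, 0],
    [-1, 0, 0, -6.2, 0, 0, 0],
  ],
)

```text
time_s: 6.97
position: [573.6, 34.9, 166.5]
eef_rot: [3.142, -0.007, 0.001]
force: [0.2, -0.3, -3.2]
width: 0.194
gripper_force: 68.8
```

carry_out(
  rows=[
    [-1, 0, 0, -0.2, 0, 0, 0],
    [-1, 0, 0, -0.4, 0, 0, 0],
    [-1, 0, 0, -0.55, 0, 0, 0],
    [-1, 0, 0, -0.65, 0, 0, 0],
    [-1, 0, 0, -0.7, 0, 0, 0],
    [-1, 0, 0, -0.7, 0, 0, 0],
  ],
)

```text
time_s: 7.47
position: [573.4, 34.9, 159.3]
eef_rot: [3.142, -0.007, 0.0]
force: [0.4, 0.3, -4.2]
width: 0.203
gripper_force: 68.8
```

carry_out(
  rows=[
    [-1, 0, 0, -0.05, 0, 0, 0],
    [-1, 0, 0, -0.1, 0, 0, 0],
    [-1, 0, 0, -0.15, 0, 0, 0],
    [-1, 0, 0, -0.15, 0, 0, 0],
  ],
)

```text
time_s: 7.8
position: [573.7, 34.7, 158.2]
eef_rot: [3.141, -0.007, 0.001]
force: [-0.8, -1.3, -1.2]
width: 0.195
gripper_force: 69.1
```

carry_out(
  rows=[
    [-1, 0, 0, -0.05, 0, 0, 0],
    [-1, 0, 0, -0.05, 0, 0, 0],
    [-1, 0, 0, -0.05, 0, 0, 0],
  ],
)

```text
time_s: 8.05
position: [573.7, 34.7, 157.9]
eef_rot: [3.141, -0.007, 0.002]
force: [0.2, -1.8, 1.7]
width: 0.202
gripper_force: 69.4
```

Contact with about 5.5 N on the corners. Feeling for the flats clockwise.

carry_out(
  rows=[
    [-1, 0, 0, 0, 0, 0, -0.04],
    [-1, 0, 0, 0, 0, 0, -0.08],
    [-1, 0, 0, 0, 0, 0, -0.12],
    [-1, 0, 0, 0, 0, 0, -0.16],
    [-1, 0, 0, 0, 0, 0, -0.2],
    [-1, 0, 0, 0, 0, 0, -0.24],
    [-1, 0, 0, 0, 0, 0, -0.28],
    [-1, 0, 0, 0, 0, 0, -0.32],
    [-1, 0, 0, 0, 0, 0, -0.32],
  ],
)

```text
time_s: 8.8
position: [573.7, 34.7, 157.7]
eef_rot: [3.1, -0.509, 0.001]
force: [0.4, -1.6, 1.1]
width: 0.195
gripper_force: 69.5
```

```bash
python3 -c "
from h import *
s=state();print(s['position'],s['force'],s['torque'],s['q'][5])"
```

```text
[573.67839908  34.68617735 157.72429753] [ 0.38347322 -1.64332666  1.08399561] [-0.59569773  0.07217817 -0.06255082] 0.9027454967167249
```

carry_out(
  rows=[
    [-1, 0, 0, 0, 0, 0, -0.04],
    [-1, 0, 0, 0, 0, 0, -0.08],
    [-1, 0, 0, 0, 0, 0, -0.12],
    [-1, 0, 0, 0, 0, 0, -0.16],
    [-1, 0, 0, 0, 0, 0, -0.2],
    [-1, 0, 0, 0, 0, 0, -0.24],
    [-1, 0, 0, 0, 0, 0, -0.28],
    [-1, 0, 0, 0, 0, 0, -0.32],
    [-1, 0, 0, 0, 0, 0, -0.32],
  ],
)

```text
time_s: 9.55
position: [574.0, 34.8, 157.9]
eef_rot: [-2.979, 0.994, -0.002]
force: [1.1, -1.4, 2.3]
width: 0.2
gripper_force: 69.5
```

```bash
python3 -c "
from h import *
s=state();print(s['position'],s['force'],s['torque'],s['q'][5])"
```

```text
[573.95359255  34.84209129 157.91453556] [ 1.08930909 -1.3824123   2.33877492] [-0.52238942 -0.12787696 -0.08433085] 0.5836929868225389
```

carry_out(
  rows=[
    [-1, 0, 0, 0, 0, 0, -0.04],
    [-1, 0, 0, 0, 0, 0, -0.08],
    [-1, 0, 0, 0, 0, 0, -0.12],
    [-1, 0, 0, 0, 0, 0, -0.16],
    [-1, 0, 0, 0, 0, 0, -0.2],
    [-1, 0, 0, 0, 0, 0, -0.24],
    [-1, 0, 0, 0, 0, 0, -0.28],
    [-1, 0, 0, 0, 0, 0, -0.32],
    [-1, 0, 0, 0, 0, 0, -0.32],
  ],
)

```text
time_s: 10.3
position: [574.1, 35.1, 157.9]
eef_rot: [-2.783, 1.455, -0.002]
force: [0.4, -1.1, 2.4]
width: 0.201
gripper_force: 69.6
```

```bash
python3 -c "
from h import *
s=state();print(s['position'],s['force'],s['torque'],s['q'][5])"
```

```text
[574.05581399  35.0511587  157.94851152] [ 0.40056558 -1.08175947  2.39501828] [-0.31980332 -0.14010517 -0.00682903] 0.2643410333459517
```

carry_out(
  rows=[
    [-1, 0, 0, 0, 0, 0, -0.04],
    [-1, 0, 0, 0, 0, 0, -0.08],
    [-1, 0, 0, 0, 0, 0, -0.12],
    [-1, 0, 0, 0, 0, 0, -0.16],
    [-1, 0, 0, 0, 0, 0, -0.2],
    [-1, 0, 0, 0, 0, 0, -0.24],
    [-1, 0, 0, 0, 0, 0, -0.28],
    [-1, 0, 0, 0, 0, 0, -0.32],
    [-1, 0, 0, 0, 0, 0, -0.32],
  ],
)

```text
time_s: 11.05
position: [574.2, 35.2, 157.9]
eef_rot: [-2.515, 1.879, -0.002]
force: [0.3, -0.6, 3.3]
width: 0.201
gripper_force: 69.6
```

```bash
python3 -c "
from h import *
s=state();print(s['position'],s['force'],s['torque'],s['q'][5])"
```

```text
[574.21756833  35.19791782 157.92798164] [ 0.31817139 -0.55687298  3.26818501] [-0.18637959 -0.3516265  -0.04535439] -0.055155666666649575
```

carry_out(
  rows=[
    [-1, 0, 0, 0, 0, 0, -0.04],
    [-1, 0, 0, 0, 0, 0, -0.08],
    [-1, 0, 0, 0, 0, 0, -0.12],
    [-1, 0, 0, 0, 0, 0, -0.16],
    [-1, 0, 0, 0, 0, 0, -0.2],
    [-1, 0, 0, 0, 0, 0, -0.24],
    [-1, 0, 0, 0, 0, 0, -0.28],
    [-1, 0, 0, 0, 0, 0, -0.32],
    [-1, 0, 0, 0, 0, 0, -0.32],
  ],
)

```text
time_s: 11.8
position: [574.2, 35.3, 157.8]
eef_rot: [-2.184, 2.255, -0.002]
force: [0.7, -0.3, 1.3]
width: 0.201
gripper_force: 69.5
```

```bash
python3 -c "
from h import *
s=state();print(s['position'],s['force'],s['torque'],s['q'][5])"
```

```text
[574.21929077  35.25610011 157.78206154] [ 0.73796133 -0.27675734  1.27746542] [-0.1072896  -0.57570226 -0.02315442] -0.3749084272711391
```

No drop over 92°, so the socket is probably off-axis. I'll lift 3 mm and probe the bore walls to centre it.

carry_out(
  rows=[
    [-1, 0, 0, 0.3, 0, 0, 0],
    [-1, 0, 0, 0.3, 0, 0, 0],
    [-1, 0.1, 0, 0.3, 0, 0, 0],
    [-1, 0.2, 0, 0.3, 0, 0, 0],
    [-1, 0.3, 0, 0.3, 0, 0, 0],
    [-1, 0.35, 0, 0.3, 0, 0, 0],
    [-1, 0.35, 0, 0.3, 0, 0, 0],
    [-1, 0.35, 0, 0.3, 0, 0, 0],
  ],
)

```text
time_s: 12.47
position: [576.7, 34.8, 160.1]
eef_rot: [2.183, -2.258, -0.001]
force: [-0.1, -0.5, -3.5]
width: 0.203
gripper_force: 68.8
```

carry_out(
  rows=[
    [-1, -0.15, 0, 0, 0, 0, 0],
    [-1, -0.35, 0, 0, 0, 0, 0],
    [-1, -0.5, 0, 0, 0, 0, 0],
    [-1, -0.6, 0, 0, 0, 0, 0],
    [-1, -0.7, 0, 0, 0, 0, 0],
    [-1, -0.7, 0, 0, 0, 0, 0],
    [-1, -0.7, 0, 0, 0, 0, 0],
  ],
)

```text
time_s: 13.05
position: [571.2, 35.0, 160.7]
eef_rot: [-2.182, 2.256, -0.003]
force: [5.6, -1.4, -5.5]
width: 0.192
gripper_force: 68.5
```

carry_out(
  rows=[
    [-1, 0.2, 0, 0, 0, 0, 0],
    [-1, 0.35, 0, 0, 0, 0, 0],
    [-1, 0.35, 0.15, 0, 0, 0, 0],
    [-1, 0.35, 0.25, 0, 0, 0, 0],
    [-1, 0.35, 0.35, 0, 0, 0, 0],
    [-1, 0.35, 0.35, 0, 0, 0, 0],
    [-1, 0.35, 0.35, 0, 0, 0, 0],
  ],
)

```text
time_s: 13.63
position: [572.8, 37.3, 160.2]
eef_rot: [2.182, -2.257, 0.0]
force: [1.6, -4.7, -4.2]
width: 0.194
gripper_force: 68.9
```

carry_out(
  rows=[
    [-1, 0, -0.15, 0, 0, 0, 0],
    [-1, 0, -0.35, 0, 0, 0, 0],
    [-1, 0, -0.5, 0, 0, 0, 0],
    [-1, 0, -0.6, 0, 0, 0, 0],
    [-1, 0, -0.7, 0, 0, 0, 0],
    [-1, 0, -0.7, 0, 0, 0, 0],
    [-1, 0, -0.7, 0, 0, 0, 0],
  ],
)

```text
time_s: 14.22
position: [573.5, 31.8, 160.3]
eef_rot: [-2.183, 2.258, 0.0]
force: [0.6, 1.3, -3.8]
width: 0.2
gripper_force: 68.9
```

carry_out(
  rows=[
    [-1, 0.05, 0.2, 0, 0, 0, 0.1],
    [-1, 0.05, 0.31, 0, 0, 0, 0.21],
    [-1, 0.05, 0.31, 0, 0, 0, 0.33],
    [-1, 0.05, 0.31, 0, 0, 0, 0.45],
    [-1, 0.05, 0.31, 0, 0, 0, 0.57],
    [-1, 0.05, 0.31, 0, 0, 0, 0.69],
    [-1, 0.05, 0.31, 0, 0, 0, 0.81],
    [-1, 0.05, 0.31, 0, 0, 0, 0.93],
    [-1, 0.05, 0.31, 0, 0, 0, 1.05],
    [-1, 0.05, 0.31, 0, 0, 0, 1.17],
    [-1, 0.05, 0.31, 0, 0, 0, 1.29],
    [-1, 0.05, 0.31, 0, 0, 0, 1.41],
    [-1, 0.05, 0.31, 0, 0, 0, 1.53],
    [-1, 0.05, 0.31, 0, 0, 0, 1.6],
    [-1, 0.05, 0.31, 0, 0, 0, 1.6],
    [-1, 0.05, 0.31, 0, 0, 0, 1.6],
  ],
)

```text
time_s: 15.55
position: [573.7, 34.3, 160.2]
eef_rot: [3.141, -0.01, -0.001]
force: [0.5, -0.0, -3.4]
width: 0.199
gripper_force: 69.0
```

carry_out(
  rows=[
    [-1, 0.1, 0, 0, 0, 0, 0],
    [-1, 0.2, 0, 0, 0, 0, 0],
    [-1, 0.3, 0, 0, 0, 0, 0],
    [-1, 0.4, 0, 0, 0, 0, 0],
    [-1, 0.4, 0, 0, 0, 0, 0],
    [-1, 0.4, 0, 0, 0, 0, 0],
    [-1, 0.4, 0, 0, 0, 0, 0],
  ],
)

```text
time_s: 16.13
position: [576.0, 33.9, 159.8]
eef_rot: [3.14, -0.009, -0.008]
force: [-5.3, -0.7, -1.8]
width: 0.199
gripper_force: 69.3
```

carry_out(
  rows=[
    [-1, -0.2, 0, 0, 0, 0, 0],
    [-1, -0.4, 0, 0, 0, 0, 0],
    [-1, -0.6, 0, 0, 0, 0, 0],
    [-1, -0.7, 0, 0, 0, 0, 0],
    [-1, -0.8, 0, 0, 0, 0, 0],
    [-1, -0.8, 0, 0, 0, 0, 0],
    [-1, -0.8, 0, 0, 0, 0, 0],
  ],
)

```text
time_s: 16.72
position: [570.6, 34.6, 160.8]
eef_rot: [-3.141, 0.007, -0.003]
force: [0.5, -1.1, -3.1]
width: 0.198
gripper_force: 69.0
```

carry_out(
  rows=[
    [-1, 0.2, 0, 0, 0, 0, 0],
    [-1, 0.4, 0, 0, 0, 0, 0],
    [-1, 0.4, 0.15, 0, 0, 0, 0],
    [-1, 0.4, 0.3, 0, 0, 0, 0],
    [-1, 0.4, 0.4, 0, 0, 0, 0],
    [-1, 0.4, 0.4, 0, 0, 0, 0],
    [-1, 0.4, 0.4, 0, 0, 0, 0],
  ],
)

```text
time_s: 17.3
position: [573.5, 36.4, 160.3]
eef_rot: [3.138, -0.007, -0.003]
force: [1.2, -7.2, -3.8]
width: 0.198
gripper_force: 69.6
```

carry_out(
  rows=[
    [-1, 0, -0.2, 0, 0, 0, 0],
    [-1, 0, -0.4, 0, 0, 0, 0],
    [-1, 0, -0.6, 0, 0, 0, 0],
    [-1, 0, -0.7, 0, 0, 0, 0],
    [-1, 0, -0.8, 0, 0, 0, 0],
    [-1, 0, -0.8, 0, 0, 0, 0],
    [-1, 0, -0.8, 0, 0, 0, 0],
  ],
)

```text
time_s: 17.88
position: [573.9, 30.6, 160.3]
eef_rot: [-3.141, 0.007, -0.0]
force: [0.6, -0.1, -3.6]
width: 0.199
gripper_force: 69.2
```

Both probes agree: the wrench axis sits 1.08 mm off the TCP along the handle, and the bore axis is at (574.15, 33.25). Re-centring, and pressing again.

carry_out(
  rows=[
    [-1, -0.07, 0.15, 0, 0, 0, 0],
    [-1, -0.07, 0.29, 0, 0, 0, 0],
    [-1, -0.07, 0.29, 0, 0, 0, 0],
    [-1, -0.07, 0.29, -0.1, 0, 0, 0],
    [-1, -0.07, 0.29, -0.2, 0, 0, 0],
    [-1, -0.07, 0.29, -0.25, 0, 0, 0],
    [-1, -0.07, 0.29, -0.3, 0, 0, 0],
    [-1, -0.07, 0.29, -0.3, 0, 0, 0],
  ],
)

```text
time_s: 18.55
position: [573.4, 33.4, 157.9]
eef_rot: [3.142, -0.007, 0.001]
force: [0.0, 0.5, 0.8]
width: 0.199
gripper_force: 69.7
```

carry_out(
  rows=[
    [-1, -0.03, -0.01, -0.03, 0, 0, -0.03],
    [-1, -0.03, -0.01, -0.03, 0, 0, -0.06],
    [-1, -0.03, 0, -0.03, 0, 0, -0.09],
    [-1, -0.03, 0, -0.03, 0, 0, -0.12],
    [-1, -0.03, 0, -0.03, 0, 0, -0.15],
    [-1, -0.03, 0.01, -0.03, 0, 0, -0.18],
    [-1, -0.03, 0.01, -0.03, 0, 0, -0.21],
    [-1, -0.03, 0.01, -0.03, 0, 0, -0.24],
    [-1, -0.03, 0.02, -0.03, 0, 0, -0.27],
    [-1, -0.02, 0.02, -0.03, 0, 0, -0.3],
    [-1, -0.02, 0.02, -0.03, 0, 0, -0.3],
  ],
)

```text
time_s: 19.47
position: [572.8, 33.5, 156.6]
eef_rot: [3.105, -0.478, -0.001]
force: [-0.1, -1.2, -3.4]
width: 0.199
gripper_force: 69.2
```

It dropped in. Pushing down gently.

carry_out(
  rows=[
    [-1, 0, 0, -0.05, 0, 0, 0],
    [-1, 0, 0, -0.1, 0, 0, 0],
    [-1, 0, 0, -0.15, 0, 0, 0],
    [-1, 0, 0, -0.15, 0, 0, 0],
  ],
)

```text
time_s: 19.8
position: [572.8, 33.5, 155.2]
eef_rot: [3.105, -0.477, -0.001]
force: [0.5, 0.3, -2.8]
width: 0.195
gripper_force: 69.2
```

carry_out(
  rows=[
    [-1, 0, 0, -0.05, 0, 0, 0],
    [-1, 0, 0, -0.1, 0, 0, 0],
    [-1, 0, 0, -0.1, 0, 0, 0],
  ],
)

```text
time_s: 20.05
position: [572.8, 33.5, 154.4]
eef_rot: [3.105, -0.477, -0.001]
force: [-0.2, 0.3, -3.1]
width: 0.2
gripper_force: 69.2
```

carry_out(
  rows=[
    [-1, 0, 0, -0.05, 0, 0, 0],
    [-1, 0, 0, -0.1, 0, 0, 0],
    [-1, 0, 0, -0.15, 0, 0, 0],
    [-1, 0, 0, -0.15, 0, 0, 0],
  ],
)

```text
time_s: 20.38
position: [572.8, 33.4, 152.8]
eef_rot: [3.105, -0.477, -0.001]
force: [-0.3, -0.4, -3.3]
width: 0.199
gripper_force: 69.2
```

carry_out(
  rows=[
    [-1, 0, 0, -0.07, 0, 0, 0],
    [-1, 0, 0, -0.14, 0, 0, 0],
    [-1, 0, 0, -0.21, 0, 0, 0],
    [-1, 0, 0, -0.3, 0, 0, 0],
    [-1, 0, 0, -0.3, 0, 0, 0],
  ],
)

```text
time_s: 20.8
position: [572.8, 33.5, 149.7]
eef_rot: [3.105, -0.477, -0.001]
force: [-0.6, -0.8, -3.8]
width: 0.198
gripper_force: 69.1
```

carry_out(
  rows=[
    [-1, 0, 0, -0.07, 0, 0, 0],
    [-1, 0, 0, -0.14, 0, 0, 0],
    [-1, 0, 0, -0.21, 0, 0, 0],
    [-1, 0, 0, -0.3, 0, 0, 0],
    [-1, 0, 0, -0.3, 0, 0, 0],
  ],
)

```text
time_s: 21.22
position: [572.9, 33.5, 146.8]
eef_rot: [3.105, -0.477, -0.0]
force: [0.8, -1.1, -3.7]
width: 0.198
gripper_force: 69.2
```

Socket is fully down, mouth about 1.7 mm above the foot. Tightening in small steps while watching the torque.

carry_out(
  rows=[
    [-1, 0, 0.01, 0, 0, 0, -0.06],
    [-1, 0, 0.01, 0, 0, 0, -0.12],
    [-1, 0.01, 0.02, 0, 0, 0, -0.18],
    [-1, 0.01, 0.02, 0, 0, 0, -0.24],
    [-1, 0.01, 0.03, 0, 0, 0, -0.3],
    [-1, 0.01, 0.03, 0, 0, 0, -0.3],
  ],
)

```text
time_s: 21.72
position: [573.0, 33.9, 146.8]
eef_rot: [-2.999, 0.937, 0.0]
force: [-0.6, -1.3, -4.1]
width: 0.194
gripper_force: 69.1
```

```bash
cat > t.py <<'E'
from h import *
from scipy.spatial.transform import Rotation as R
s=state();M=R.from_rotvec(s['eef_rot']).as_matrix()
print(s['time_s'],s['position'],'yaw',np.arctan2(M[1,0],M[0,0]),'f',s['force'],'T',s['torque'],'tau6',s['tau'][5],'q6',s['q'][5])
E
python3 t.py
```

```text
21.7167 [573.0260928   33.90510743 146.80521366] yaw -0.6055545549559311 f [-0.6489473  -1.31953841 -4.11753413] T [-0.26646753  0.1149008   0.03159742] tau6 -0.371821504086256 q6 0.624176860738559
```

carry_out(
  rows=[
    [-1, 0, 0, 0, 0, 0, -0.04],
    [-1, 0, 0.01, 0, 0, 0, -0.08],
    [-1, 0.01, 0.01, 0, 0, 0, -0.12],
    [-1, 0.01, 0.02, 0, 0, 0, -0.16],
  ],
)

```text
time_s: 22.05
position: [573.2, 34.1, 146.8]
eef_rot: [-2.915, 1.172, -0.0]
force: [0.6, -1.3, -4.9]
width: 0.202
gripper_force: 69.0
```

```bash
python3 t.py
```

```text
22.05 [573.21772238  34.12597732 146.80594684] yaw -0.7645810217099135 f [ 0.58780236 -1.27669567 -4.87119554] T [-0.22863912  0.04850391  0.18516233] tau6 0.13589840847998857 q6 0.4648188943212861
```

carry_out(
  rows=[
    [-1, 0, 0, 0, 0, 0, -0.04],
    [-1, 0, 0.01, 0, 0, 0, -0.08],
    [-1, 0.01, 0.01, 0, 0, 0, -0.12],
    [-1, 0.01, 0.01, 0, 0, 0, -0.16],
  ],
)

```text
time_s: 22.38
position: [573.4, 34.3, 146.8]
eef_rot: [-2.811, 1.401, -0.0]
force: [0.4, -0.1, -4.5]
width: 0.199
gripper_force: 68.9
```

```bash
python3 t.py
```

```text
22.3833 [573.42617705  34.2856108  146.80945461] yaw -0.924617992760994 f [ 0.37537971 -0.07816563 -4.51571317] T [-0.18965131  0.01656999  0.18991742] tau6 0.13249052222818136 q6 0.3047194959325993
```

carry_out(
  rows=[
    [-1, 0, 0, 0, 0, 0, -0.04],
    [-1, 0.01, 0, 0, 0, 0, -0.08],
    [-1, 0.01, 0.01, 0, 0, 0, -0.12],
    [-1, 0.01, 0.01, 0, 0, 0, -0.16],
  ],
)

```text
time_s: 22.72
position: [573.6, 34.4, 146.8]
eef_rot: [-2.69, 1.621, -0.001]
force: [-0.1, -0.7, -5.6]
width: 0.202
gripper_force: 69.0
```

```bash
python3 t.py
```

```text
22.7167 [573.64245581  34.43419991 146.8230345 ] yaw -1.0845255046954891 f [-0.10247791 -0.71620476 -5.6212859 ] T [-0.16441778 -0.09031837  0.15370373] tau6 0.1294324267655611 q6 0.14462814442313174
```

carry_out(
  rows=[
    [-1, 0, 0, 0, 0, 0, -0.04],
    [-1, 0.01, 0, 0, 0, 0, -0.08],
    [-1, 0.01, 0.01, 0, 0, 0, -0.12],
    [-1, 0.02, 0.01, 0, 0, 0, -0.16],
  ],
)

```text
time_s: 23.05
position: [573.9, 34.5, 146.8]
eef_rot: [-2.552, 1.831, -0.001]
force: [0.4, -0.9, -4.8]
width: 0.201
gripper_force: 69.0
```

```bash
python3 t.py
```

```text
23.05 [573.90757594  34.53804202 146.8171272 ] yaw -1.2445592843109836 f [ 0.38210145 -0.93308815 -4.75117927] T [-0.2215327  -0.12306743  0.1927497 ] tau6 0.12817488983273506 q6 -0.015422103971857407
```

carry_out(
  rows=[
    [-1, 0, 0, 0, 0, 0, -0.04],
    [-1, 0.01, 0, 0, 0, 0, -0.08],
    [-1, 0.01, 0, 0, 0, 0, -0.12],
    [-1, 0.02, 0, 0, 0, 0, -0.16],
  ],
)

```text
time_s: 23.38
position: [574.2, 34.6, 146.8]
eef_rot: [-2.397, 2.029, -0.001]
force: [0.7, 0.6, -4.2]
width: 0.196
gripper_force: 69.0
```

```bash
python3 t.py
```

```text
23.3833 [574.21051374  34.56957286 146.83568254] yaw -1.4045452735563109 f [ 0.68135155  0.55537411 -4.19305404] T [-0.09273887 -0.18113539  0.16658044] tau6 0.12842840049415827 q6 -0.1753003693480131
```

carry_out(
  rows=[
    [-1, 0, 0, 0, 0, 0, -0.04],
    [-1, 0.01, 0, 0, 0, 0, -0.08],
    [-1, 0.01, 0, 0, 0, 0, -0.12],
    [-1, 0.02, 0, 0, 0, 0, -0.16],
  ],
)

```text
time_s: 23.72
position: [574.5, 34.6, 146.8]
eef_rot: [-2.229, 2.213, -0.001]
force: [1.1, -0.4, -4.8]
width: 0.203
gripper_force: 69.0
```

```bash
python3 t.py
```

```text
23.7167 [574.47326733  34.60121146 146.81956661] yaw -1.5635388415442972 f [ 1.11469328 -0.42374778 -4.77433316] T [-0.22040419 -0.2611463   0.40551638] tau6 -0.09992842096835375 q6 -0.334451491283906
```

The nut bit at yaw ≈ -1.43: torque jumped from 0.18 to 0.41 N·m, so it is about 0.13 rad past the bite. 0.65 rad more to go.

carry_out(
  rows=[
    [-1, 0, 0, 0, 0, 0, -0.05],
    [-1, 0.01, 0, 0, 0, 0, -0.1],
    [-1, 0.01, 0, 0, 0, 0, -0.15],
    [-1, 0.02, 0, 0, 0, 0, -0.2],
    [-1, 0.02, 0, 0, 0, 0, -0.25],
    [-1, 0.03, 0, 0, 0, 0, -0.3],
    [-1, 0.04, -0.01, 0, 0, 0, -0.35],
    [-1, 0.04, -0.01, 0, 0, 0, -0.4],
    [-1, 0.05, -0.01, 0, 0, 0, -0.45],
  ],
)

```text
time_s: 24.47
position: [575.2, 34.4, 146.9]
eef_rot: [-1.679, 2.653, -0.001]
force: [0.9, -0.7, -5.9]
width: 0.198
gripper_force: 69.0
```

```bash
python3 t.py
```

```text
24.4667 [575.2271253   34.43230773 146.86922794] yaw -2.0132750284462446 f [ 0.91408659 -0.72712698 -5.89535446] T [-0.37111277 -0.44131444  0.54818263] tau6 -0.1794402999803424 q6 -0.7839306311837672
```

carry_out(
  rows=[
    [-1, 0, 0, 0, 0, 0, -0.05],
    [-1, 0.01, 0, 0, 0, 0, -0.1],
    [-1, 0.01, -0.01, 0, 0, 0, -0.15],
    [-1, 0.02, -0.01, 0, 0, 0, -0.2],
    [-1, 0.02, -0.01, 0, 0, 0, -0.22],
  ],
)

```text
time_s: 24.88
position: [575.5, 34.2, 146.9]
eef_rot: [-1.378, 2.821, -0.001]
force: [1.6, -0.9, -5.2]
width: 0.198
gripper_force: 69.0
```

```bash
python3 t.py
```

```text
24.8833 [575.45978298  34.2254188  146.87500439] yaw -2.232726171699344 f [ 1.57936156 -0.91141533 -5.20277959] T [-0.53724621 -0.62837372  0.63115452] tau6 -0.6496046483516693 q6 -1.0031821616063066
```

carry_out(
  rows=[
    [-1, 0, 0, 0, 0, 0, 0],
    [-1, 0, 0, 0, 0, 0, 0],
    [-1, 0, 0, 0, 0, 0, 0],
  ],
)

```text
time_s: 25.13
position: [575.3, 34.2, 146.9]
eef_rot: [-1.378, 2.822, -0.001]
force: [2.9, -1.1, -7.9]
width: 0.2
gripper_force: 68.9
```

```bash
python3 t.py
```

```text
25.1333 [575.25192598  34.22473115 146.92360623] yaw -2.233069853135114 f [ 2.94016769 -1.06770537 -7.91475144] T [-0.65675295 -1.13258596  0.64182448] tau6 -0.5904566310346127 q6 -1.0030780020410255
```

Torque 0.64 N·m means about 0.79 rad past the bite. Backing off the wind-up and pulling out.

carry_out(
  rows=[
    [-1, -0.03, -0.01, 0, 0, 0, 0.03],
    [-1, -0.04, -0.01, 0, 0, 0, 0.06],
    [-1, -0.04, -0.01, 0.1, 0, 0, 0.06],
    [-1, -0.04, -0.01, 0.3, 0, 0, 0.06],
    [-1, -0.04, -0.01, 0.6, 0, 0, 0.06],
    [-1, -0.04, -0.01, 0.6, 0, 0, 0.06],
  ],
)

```text
time_s: 25.63
position: [574.8, 34.2, 154.2]
eef_rot: [-1.459, 2.781, -0.001]
force: [2.6, -1.6, -3.0]
width: 0.201
gripper_force: 69.4
```

```bash
python3 t.py
```

```text
25.6333 [574.77253789  34.15882044 154.15154817] yaw -2.1753443875533955 f [ 2.64504022 -1.62174016 -3.03865378] T [-0.33072965 -0.74114435  0.00624423] tau6 -0.026668189675547183 q6 -0.9452882260636494
```

carry_out(
  rows=[
    [-1, 0, 0, 0.5, 0, 0, 0],
    [-1, 0, 0, 1.2, 0, 0, 0],
    [-1, 0, 0, 2.2, 0, 0, 0],
    [-1, 0, 0, 3.4, 0, 0, 0],
    [-1, 0, 0, 4.8, 0, 0, 0],
    [-1, 0, 0, 6.2, 0, 0, 0],
    [-1, 0, 0, 7.6, 0, 0, 0],
    [-1, 0, 0, 9, 0, 0, 0],
    [-1, 0, 0, 10, 0, 0, 0],
    [-1, 0, 0, 10.3, 0, 0, 0],
    [-1, 0, 0, 10.3, 0, 0, 0],
    [-1, 0, 0, 10.3, 0, 0, 0],
  ],
)

```text
time_s: 26.63
position: [573.5, 34.0, 255.5]
eef_rot: [1.459, -2.781, -0.001]
force: [-0.0, 0.7, -4.4]
width: 0.199
gripper_force: 69.4
```

```bash
python3 t.py
```

```text
26.6333 [573.54055855  34.03212341 255.49319639] yaw -2.175087323117239 f [-0.03994307  0.66053673 -4.4264393 ] T [0.0031093  0.05349117 0.01526379] tau6 -0.00022331847048917552 q6 -0.9447348693759385
```

carry_out(
  rows=[
    [-1, 0.4, -1, 0, 0, 0, 0.1],
    [-1, 1, -2.5, 0, 0, 0, 0.21],
    [-1, 1.8, -4.5, 0, 0, 0, 0.32],
    [-1, 2.6, -6.5, 0, 0, 0, 0.44],
    [-1, 3.4, -8.5, 0, 0, 0, 0.56],
    [-1, 4.2, -10.5, 0, 0, 0, 0.68],
    [-1, 4.9, -12.3, 0, 0, 0, 0.8],
    [-1, 5.4, -13.6, 0, 0, 0, 0.92],
    [-1, 5.65, -14.21, 0, 0, 0, 1.04],
    [-1, 5.65, -14.21, 0, 0, 0, 1.12],
    [-1, 5.65, -14.21, -1.5, 0, 0, 1.12],
    [-1, 5.65, -14.21, -3, 0, 0, 1.12],
    [-1, 5.65, -14.21, -4.5, 0, 0, 1.12],
    [-1, 5.65, -14.21, -5.5, 0, 0, 1.12],
    [-1, 5.65, -14.21, -5.5, 0, 0, 1.12],
    [-1, 5.65, -14.21, -5.5, 0, 0, 1.12],
  ],
)

```text
time_s: 27.97
position: [630.4, -108.2, 200.0]
eef_rot: [2.713, -1.58, -0.003]
force: [0.9, -0.0, -2.9]
width: 0.2
gripper_force: 69.2
```

```bash
python3 t.py; python3 - <<'E'
from h import *
b=snapshot('side')
cv2.imwrite('pics/c4.png',cv2.resize(b['img'][220:400,280:400],(400,600),interpolation=cv2.INTER_CUBIC)[:,:,::-1])
E
```

```text
27.9667 [ 630.36965436 -108.16298207  199.96899637] yaw -1.0546397051298535 f [ 0.86484692 -0.02649015 -2.90327239] T [ 0.02094265 -0.06982702  0.0493804 ] tau6 -0.0004035515303257853 q6 0.43331710782325994
```

View pics/c4.png

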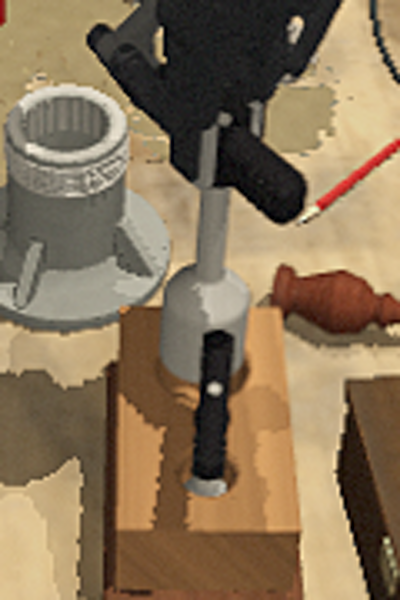

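Socket is above its hole (socket at columns 160–248, dark hole showing behind it). Lowering carefully.

carry_out(
  rows=[
    [-1, 0, 0, -0.4, 0, 0, 0],
    [-1, 0, 0, -0.8, 0, 0, 0],
    [-1, 0, 0, -1.1, 0, 0, 0],
    [-1, 0, 0, -1.3, 0, 0, 0],
    [-1, 0, 0, -1.5, 0, 0, 0],
    [-1, 0, 0, -1.5, 0, 0, 0],
  ],
)

```text
time_s: 28.52
position: [630.5, -108.1, 185.5]
eef_rot: [2.714, -1.581, -0.001]
force: [-0.2, -0.3, -3.6]
width: 0.197
gripper_force: 69.4
```

carry_out(
  rows=[
    [-1, 0, 0, -0.5, 0, 0, 0],
    [-1, 0, 0, -1.1, 0, 0, 0],
    [-1, 0, 0, -1.7, 0, 0, 0],
    [-1, 0, 0, -2.3, 0, 0, 0],
    [-1, 0, 0, -2.9, 0, 0, 0],
    [-1, 0, 0, -3.4, 0, 0, 0],
    [-1, 0, 0, -3.7, 0, 0, 0],
    [-1, 0, 0, -3.8, 0, 0, 0],
    [-1, 0, 0, -3.8, 0, 0, 0],
  ],
)

```text
time_s: 29.27
position: [630.7, -108.1, 147.6]
eef_rot: [2.714, -1.581, -0.001]
force: [0.5, 0.1, -2.6]
width: 0.198
gripper_force: 69.3
```

carry_out(
  rows=[
    [-1, 0, 0, -0.1, 0, 0, 0],
    [-1, 0, 0, -0.2, 0, 0, 0],
    [-1, 0, 0, -0.25, 0, 0, 0],
    [-1, 0, 0, -0.25, 0, 0, 0],
  ],
)

```text
time_s: 29.6
position: [630.8, -108.1, 145.6]
eef_rot: [-2.715, 1.581, -0.0]
force: [-0.6, 0.4, -4.0]
width: 0.197
gripper_force: 69.3
```

carry_out(
  rows=[
    [-1, 0, 0, -0.05, 0, 0, 0],
    [-1, 0, 0, -0.1, 0, 0, 0],
    [-1, 0, 0, -0.1, 0, 0, 0],
  ],
)

```text
time_s: 29.85
position: [630.9, -108.1, 145.1]
eef_rot: [-2.715, 1.581, -0.001]
force: [-0.5, 0.7, -0.7]
width: 0.195
gripper_force: 69.8
```

On the floor of the hole. Releasing and withdrawing.

carry_out(
  rows=[
    [-0.4, 0, 0, 0, 0, 0, 0],
    [-0.2, 0, 0, 0, 0, 0, 0],
    [0, 0, 0, 0, 0, 0, 0],
    [0.3, 0, 0, 0, 0, 0, 0],
    [0.6, 0, 0, 0, 0, 0, 0],
    [1, 0, 0, 0, 0, 0, 0],
    [1, 0, 0, 0, 0, 0, 0],
    [1, 0, 0, 0, 0, 0, 0],
    [1, 0, 0, 0.5, 0, 0, 0],
    [1, 0, 0, 2, 0, 0, 0],
    [1, 0, 0, 4.5, 0, 0, 0],
    [1, 0, 0, 7, 0, 0, 0],
    [1, 0, 0, 9.5, 0, 0, 0],
    [1, 0, 0, 11, 0, 0, 0],
    [1, 0, 0, 12, 0, 0, 0],
    [1, 0, 0, 12, 0, 0, 0],
    [1, 0, 0, 12, 0, 0, 0],
  ],
)

```text
time_s: 31.27
position: [630.5, -107.9, 264.3]
eef_rot: [-2.714, 1.581, 0.001]
force: [0.5, 0.2, -1.2]
width: 1.002
gripper_force: 0.0
```

```bash
python3 t.py; python3 - <<'E'
from h import *
b=snapshot('side');w=snapshot('wrist')
print(proj(b,[[630.3,-108.7,167]]))
o=np.zeros((600,800,3),np.uint8);o[:,:400]=cv2.resize(b['img'][220:400,280:400],(400,600),interpolation=cv2.INTER_CUBIC);o[:300,400:]=cv2.resize(w['img'],(400,300))
cv2.imwrite('pics/c5.png',o[:,:,::-1])
E
```

```text
31.2667 [ 630.50592048 -107.92228272  264.29711675] yaw -1.0549366386200647 f [ 0.48101334  0.19526203 -1.15183141] T [-0.01868057  0.04955924  0.01714862] tau6 7.885694913056795e-05 q6 0.4333497340950799
[[344.33657337 282.16666783]]
```

View pics/c5.png

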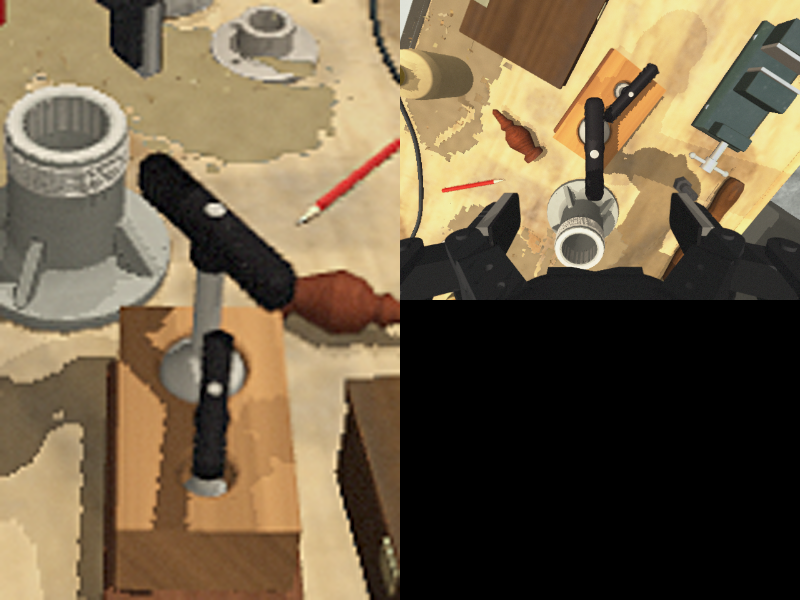

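The wrench is back home: dot at (344.5,283), against (344.1,282.8) at the start. The gripper is clear and the small wrench is still standing.

```bash
python3 -c "
from station import ticket
print(ticket.sign_off())"
```

```text
the job is handed in; nothing more can be done
None
```

The job is handed in: the nut is tightened about 0.78 rad past its bite (estimated from the torque) and the big wrench stands upright in its own hole; no pass or fail result was returned.

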